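# Shift the spindle gearbox to the pegged slot

## Robot

A 7-joint arm with a two-finger parallel gripper is mounted at the origin on the work surface. World frame = base frame: x ahead of the robot, y to its left, z up, the work surface at z = 0. Lengths are in m, angles in rad, forces in N, time in s.
With the tool pointing down it reaches from about 0.425 to 0.925 m from the base axis. Payload 6.8 kg.
Tool frame: the origin (TCP) lies at the very end of the fingers, on their centre line; the grasp point (between the pads) lies bot.hold_point_z behind it (bot.hold_point_z is the distance from the TCP to the grasp point, in m); x points along the fingers, z is the direction in which the jaws open and shut, and the axes are right-handed (so a half turn about x gives the same grasp; the last joint's range is limited). The gripper opens to 85 mm and grips with 20 to 120 N. Pads are 22 mm wide; open, the fingers measure 114 mm over their backs; the gripper's body (76 mm by 85 mm) begins 54 mm behind the grasp point. The pads swing forward as they close: fully open they stand 13 mm farther back than shut.
Start: joints at [-0.108, 0.477, 0.022, 1.555, -0.011, 1.109, -0.083], TCP at [0.675, 0, 0.231] pointing down, gripper open.
Joint ranges: [-2.96, 2.96], [-0.34, 2.1], [-1.41, 1.46], [0.24, 2.44], [-1.37, 4.51], [0.17, 1.92], [-2.96, 2.96]. Speed limits (rad/s): [2.39, 2.39, 3.14, 3.14, 3.14, 3.14, 3.14].

## Interface

Orientations are given as a unit quaternion [w, x, y, z].
In Python, from station import bot gives the robot as it stands.
- The arm moves only by the tool drive_tool, never from a script. Its arguments are lists of equal length, an entry for each row: "slide": the shift along the world's x, y, z in mm, a list of three; "turn": the turn, a rotation vector about the world's x, y, z in rad, a list of three; "gripper": the opening, from 0 (shut) to 1 (fully open). A call has 1 to 10 rows; each row is the pose to reach, as a shift and turn from the pose measured when the call began; what a row does not reach only later rows make up. A row lasts 1/10 s, in which the tool goes at most 50 mm and 8.59 degrees, less where a joint would pass 70% of its speed; a pose out of reach is approached as far as the arm can. A call with a gripper value outside its range is refused whole. The fingers move at their own pace and stop on an object; "squeeze" is the grip in N (left out, the last holds). Time passes only in rows, so rows that repeat a pose let the fingers close. It gives the time, the measured TCP pose, the force and the opening at its end, in the units of the state.
- bot.get_obs(): the state, without advancing time (a new reading comes with each control period).
- bot.read_camera(name): name is "scene" or "side" or "wrist"; returns a dict with "color" (420x560x3 uint8, red, green, blue), "fovy" (degrees; the focal length in pixels is half the picture's height over the tangent of half this angle, whatever the lens; pixels are square), "cx", "cy" (the principal point, pixels), "R" (3x3) and "t" (3): a world point X has camera coordinates R X + t. Camera axes: x right, y down, z forward; pixel columns grow to the right and rows downward; lengths in m; the calibration is good to about 2 mm. A picture is of the moment at which its call begins. There is no depth.
- bot.hand_in(): hands the job in, once; it reports no verdict.
The state is a dict: "t": time; "q": joint angles; "joint_vel": joint speeds; "joint_torque": joint torques, N m; "eef_pos": TCP position; "tool_rot": TCP orientation; "contact_force": force on the tool from outside, world axes, zero at the start; "torque": the same for the moment, N m; "gripper_width": opening from 0.0 (shut) to 1.0 (fully open).
Only numpy, scipy, OpenCV 4.12 (cv2) and the standard library are available. Lean on these libraries where they do the work, as an engineer would, in place of code of your own. Each camera call takes 0.05 s, during which the arm holds its last target.

## Task

Put the carver's spindle gearbox into the gear marked by the index peg: from the middle slot, push the lever into the cross channel, along it, and then fully home into the corner slot that has the upright peg standing beyond its end. Only push the lever gently with the fingers, without gripping it or pulling it up, and leave the jar, the turned hand block and the chisel where they are. Finish with the lever left in its slot and the hand clear.

Things in the scene. Friction and masses are not known exactly. Their poses are not given: they have to be found in the camera images.
- gearbox: Grey gearbox fixed to the bench, 190 x 210 mm (base flange 220 x 240), topped by a bare metal gate plate 140 mm above the bench. Origin: centre of its underside, on the bench; z up; at yaw 0 its x axis points away from the robot, y to the robot's left. A chuck holding a turned dark wood blank sticks out of its +x face, to 238 mm from the origin and 110 mm high.
- gate_centre (a point): Centre of the gate, on the plate's top; axes as the gearbox. Three slots along x lie at y = -42, 0, +42 mm, from x = -42 to +42 mm, 18 mm wide, joined at x = 0 by one cross channel along y, 20 mm wide, with rounded corners. The lever's steel stem, 12 mm in diameter, moves only in these and can change slot only through the channel. Its pivot is 130 mm straight below this point.
- shift_leg (a joint): Tilt of the lever along the slots, rad: 0 = in the cross channel, positive = leaning to the gearbox's +x; stops at -0.25 and +0.25 (fully home). It starts somewhere along the middle slot. It stays where it is left: dry friction, 1 to 2 N at the grip, with no spring and no detents.
- shift_cross (a joint): Tilt of the lever along the cross channel, rad: 0 = middle slot, positive = leaning to the gearbox's +y; -0.31 and +0.31 = in line with the outer slots; stops at -0.333 and +0.333. Friction as shift_leg. A point of the lever h above the pivot is at y = h tan(shift_cross), x = h tan(shift_leg)/cos(shift_cross) in the gearbox frame.
- lever_lift (a joint): How far the lever is pulled up along its own axis against a spring (8 N preload, then 0.5 N/mm), m: 0 = down, its place. It is not needed here and must not be pulled up.
- lever_grip (a point): Middle of the lever's dark wood grip, an upright turned cylinder 24 mm in diameter, 52 mm long (25 mm below to 27 mm above this point along the lever), on the steel stem. 190 mm from the pivot: 200 mm above the bench when upright, about 185 mm when leaning into a corner slot. It moves about 48 mm either way along the slots and 61 mm either way to the outer slots.
- lever_gate (a point): Point on the axis of the lever's stem 130 mm from the pivot, which is level with the gate plate's top when the lever is upright. Home in a corner slot it lies about 36 mm from the axis of the hole beyond that slot's end.
- index_peg: Fixed steel index peg, mushroom shaped, head 18 mm in diameter, 20 mm high, that marks the slot wanted. It stands in one of four holes in the gate plate beyond the ends of the outer slots (x = +-68, y = +-42 mm from the gate's centre). Origin: its foot, on the plate. The other three holes hold flush plugs 12 mm across; small bolts sit in the corners.
- jar: Loose glass jar with metal cap, 48 mm in diameter, 75 mm high, standing on the bench beside the gearbox. Origin: centre of its underside. Leave alone.
- rasp_block: Loose turned wooden hand block, 60 mm in diameter, 64 mm high, standing on the bench beside the gearbox. Origin: centre of its underside. Leave alone.
- chisel: Loose chisel lying on the bench beside the gearbox, about 180 mm long along its x axis, 14 mm wide, 12 mm high. Origin: underside, near the middle. Leave alone.

How it is judged:
By the outcome, as a careful person would: the job done as asked, in the order asked, and still so for the second after the job is handed in, with the robot touching nothing.
It also fails if it takes over 48 s, if anything falls off the work surface, if the arm or the gripper's body presses on something with over 40 N, if the wrist force passes 120 N, or if a joint passes its speed limit or range.

## Working session

There is one attempt and no reset: what is moved stays moved. The work goes in short steps, Python scripts to look and compute and a tool call to move; the robot and the scene stay as the last step left them, time stands still between calls to the robot, and variables do not carry over. Pictures are saved under pics/ and viewed, and the job is handed in when it is done.

Besides the shell and the picture viewer there is one more tool, called after "Call:" in YAML: its name, and indented under it one key for each argument. drive_tool: Moves the arm, as the interface text tells. Its arguments: {"type":"object","properties":{"slide":{"type":"array"},"turn":{"type":"array"},"gripper":{"type":"array"},"squeeze":{"type":"number"}},"required":["slide","turn","gripper"]}

```bash
ls; mkdir -p pics; python3 - <<'E'
from station import bot
import cv2
o=bot.get_obs();print(o, bot.hold_point_z)
for n in ["scene","side","wrist"]:
    c=bot.read_camera(n);cv2.imwrite(f"pics/{n}0.png",c["color"][:,:,::-1]);print(n,c["fovy"],c["cx"],c["cy"],c["R"],c["t"])
E
```

```text
pics
{'t': 0.0, 'q': array([-0.10809285,  0.47782642,  0.02232426,  1.55644129, -0.01149506,
        1.10930153, -0.08309884]), 'joint_vel': array([ 0.00083019, -0.00020595,  0.00254046,  0.00217513, -0.00097636,
        0.00106392,  0.0016706 ]), 'joint_torque': array([-5.45967814e-04, -5.96443820e+01,  1.60769675e+00, -2.81194621e+01,
        1.24063640e-02,  9.39900521e-03,  2.20753498e-05]), 'eef_pos': array([ 6.74410173e-01, -1.13354174e-05,  2.30312061e-01]), 'tool_rot': array([ 7.06454662e-01, -5.91589066e-05,  7.07758297e-01, -3.67648273e-05]), 'contact_force': array([-0.27975402,  0.02503904, -0.27136437]), 'torque': array([-0.02725881,  0.00819722, -0.03617803]), 'gripper_width': 1.0025234577635758} 0.0187
scene 51.99160258128012 284.35757899631113 212.4106879171147 [[-0.9638831   0.26560114  0.01963156]
 [ 0.17815425  0.69781214 -0.69377178]
 [-0.19796572 -0.66521745 -0.7199273 ]] [ 0.57029999 -0.01195615  0.99144043]
side 51.9318106925566 276.95096100161555 207.37524641182674 [[ 0.86897418 -0.49483295  0.00492316]
 [-0.42327881 -0.74839849 -0.51062193]
 [ 0.25635704  0.4416334  -0.85979126]] [-0.5065937   0.35427011  0.71383932]
wrist 69.99241610428436 281.84023048821075 208.59265062211355 [[ 0.99999844  0.00102303 -0.0014373 ]
 [ 0.00140336 -0.95498474  0.29665162]
 [-0.00106912 -0.29665318 -0.95498469]] [-0.67356783 -0.03822273  0.37891232]
```

View pics/scene0.png

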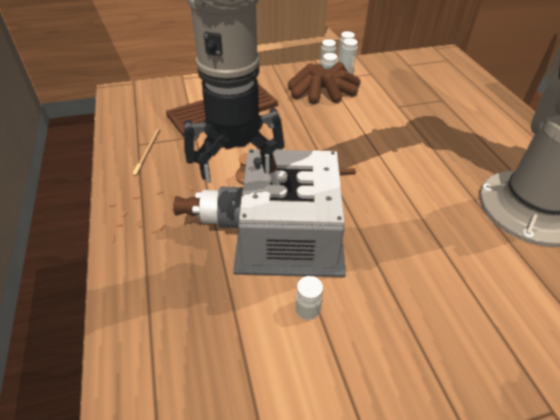

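View pics/side0.png

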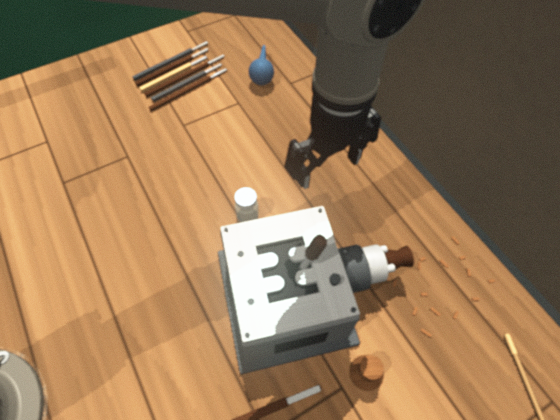

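View pics/wrist0.png

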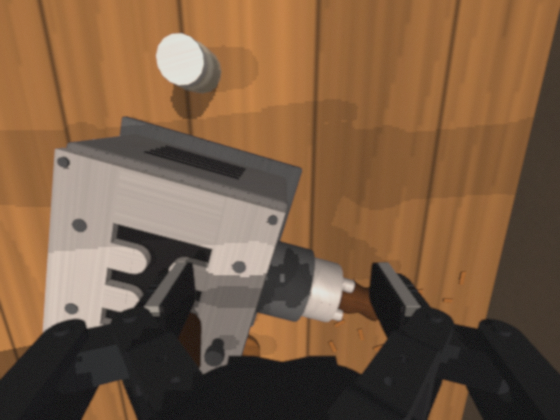

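```bash
python3 - <<'E'
import cv2
s=cv2.imread("pics/side0.png")[195:345,210:370];cv2.imwrite("pics/side0z.png",cv2.resize(s,None,fx=4,fy=4,interpolation=cv2.INTER_CUBIC)[:600])
s=cv2.imread("pics/scene0.png")[130:235,225:355];cv2.imwrite("pics/scene0z.png",cv2.resize(s,None,fx=5,fy=5,interpolation=cv2.INTER_CUBIC))
E
```

```text
(no output)
```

View pics/side0z.png

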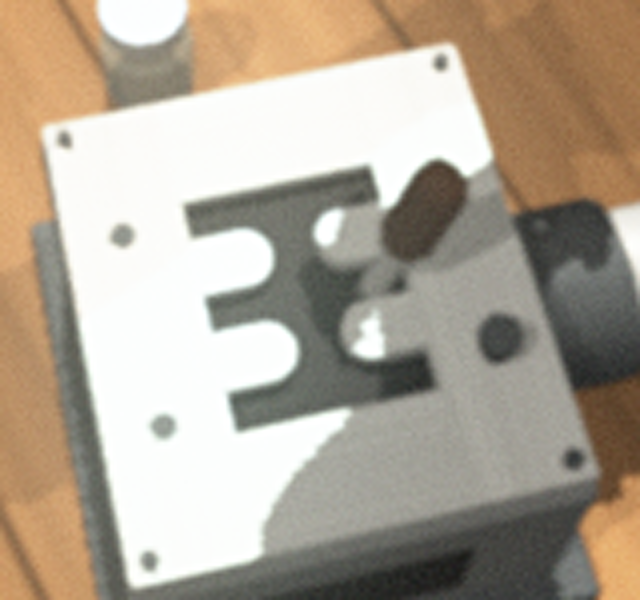

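View pics/scene0z.png

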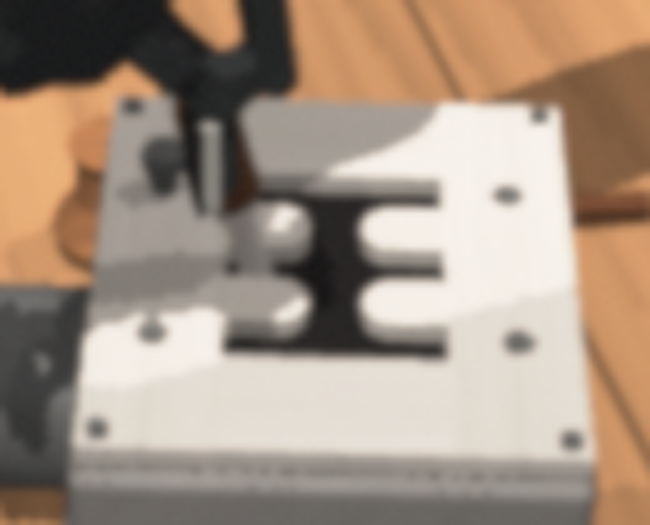

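```bash
cat >h.py <<'E'
import numpy as np
from station import bot
def ray(c,u,v):
    f=210/np.tan(np.radians(c["fovy"])/2)
    R=np.array(c["R"]);t=np.array(c["t"])
    d=R.T@np.array([(u-c["cx"])/f,(v-c["cy"])/f,1]);return -R.T@t,d/np.linalg.norm(d)
def plane(c,u,v,z):
    o,d=ray(c,u,v);return o+d*(z-o[2])/d[2]
def proj(c,X):
    f=210/np.tan(np.radians(c["fovy"])/2)
    p=np.array(c["R"])@X+c["t"];return [c["cx"]+f*p[0]/p[2],c["cy"]+f*p[1]/p[2]]
E
python3 - <<'E'
from h import *
names=["b--","b-+","b++","b+-","p--","p-+","p++"]
px={"side":{"b-+":(226,229.7),"b++":(320,210.4),"b+-":(353.2,309.7),"b--":(247.2,335.2),"p-+":(240.4,253.9),"p--":(250.7,301.4)},
"scene":{"b+-":(251.3,151.1),"b--":(333,153.1),"b-+":(339.2,217.9),"b++":(244.4,215.5),"p--":(326.3,168.9),"p-+":(328.6,198.4),"p++":(255.2,196.3)},
"wrist":{"b-+":(64,161),"b++":(272,219),"p-+":(79,226),"p++":(239,267),"p--":(71,308)}}
for n in px:
    c=bot.read_camera(n);P={k:plane(c,*v,.14) for k,v in px[n].items()}
    # fit similarity with plugs
    ks=[k for k in P if k[0]=="p"]
    for k in P: print(n,k,P[k][:2].round(4))
    A=np.array([[ (1 if k[1]=="+" else -1)*.068,(1 if k[2]=="+" else -1)*.042] for k in ks]);B=np.array([P[k][:2] for k in ks])
    a=A-A.mean(0);b=B-B.mean(0);z=np.sum((a[:,0]-1j*a[:,1])*(b[:,0]+1j*b[:,1]));yaw=np.angle(z)
    R=np.array([[np.cos(yaw),-np.sin(yaw)],[np.sin(yaw),np.cos(yaw)]])
    print(n,"yaw",np.degrees(yaw),"centre",(B.mean(0)-R@A.mean(0)).round(4),"scale",abs(z)/np.sum(a**2))
    if all("b"+s in P for s in("++","--")):print("mid bolts",((P["b++"]+P["b--"])/2)[:2])
    if all("b"+s in P for s in("+-","-+")):print("mid bolts",((P["b+-"]+P["b-+"])/2)[:2])
c=bot.read_camera("side")
o=210-.0
g=[(210+x/4,195+y/4) for x,y in [(437,185),(405,237),(425,210)]]
for q,z in zip(g,(.225,.173,.199)):print(plane(c,*q,z))
E
```

```text
side b-+ [0.5048 0.0411]
side b++ [ 0.6662 -0.0061]
side b+- [ 0.6147 -0.1824]
side b-- [ 0.4533 -0.1358]
side p-+ [ 0.5056 -0.0116]
side p-- [ 0.4824 -0.0921]
side yaw -16.0716639035741 centre [ 0.5593 -0.0706] scale 0.9969913644638305
mid bolts [ 0.5597354  -0.07095663]
mid bolts [ 0.55977855 -0.07067585]
scene b+- [ 0.6152 -0.1823]
scene b-- [ 0.4529 -0.1351]
scene b-+ [0.5051 0.0413]
scene b++ [ 0.6663 -0.0059]
scene p-- [ 0.483  -0.0909]
scene p-+ [ 0.5067 -0.0102]
scene p++ [ 0.637 -0.049]
scene yaw -16.52123559216721 centre [ 0.56   -0.0699] scale 0.9989156731751735
mid bolts [ 0.55959365 -0.07053919]
mid bolts [ 0.56012011 -0.07051486]
wrist b-+ [0.5054 0.0427]
wrist b++ [ 0.666  -0.0046]
wrist p-+ [ 0.5063 -0.0109]
wrist p++ [ 0.6371 -0.0486]
wrist p-- [ 0.4832 -0.0902]
wrist yaw -16.336886612871112 centre [ 0.56   -0.0697] scale 0.9966319520425584
[ 0.60332083 -0.08814101  0.225     ]
[ 0.59782294 -0.08186895  0.173     ]
[ 0.60251905 -0.08518391  0.199     ]
```

Call:
drive_tool:
  slide:
    - [0,0,0]
    - [0,0,10]
    - [0,0,20]
    - [0,0,20]
    - [0,-20,20]
    - [-5,-40,20]
    - [-12,-60,20]
    - [-18,-80,20]
    - [-23,-97,20]
    - [-23,-97,20]
  turn:
    - [0,0,-0.1]
    - [0,0,-0.2]
    - [0,0,-0.285]
    - [0,0,-0.285]
    - [0,0,-0.285]
    - [0,0,-0.285]
    - [0,0,-0.285]
    - [0,0,-0.285]
    - [0,0,-0.285]
    - [0,0,-0.285]
  gripper: [0,0,0,0,0,0,0,0,0,0]

```text
t: 1.35
eef_pos: [0.6509, -0.1008, 0.2509]
tool_rot: [0.699, 0.101, 0.7, -0.102]
contact_force: [0.3, -1.0, 0.2]
gripper_width: 0.001
```

```bash
cat >>h.py <<'E'
C=np.array([.5598,-.0705]);ex=np.array([np.cos(-.2845),np.sin(-.2845)]);ey=np.array([-ex[1],ex[0]])
def G(p): d=np.array(p)[:2]-C; return (1e3*np.array([d@ex,d@ey])).round(1)
def look(tag,names=("side","scene","wrist")):
    import cv2
    o=bot.get_obs();print(o["t"],"G",G(o["eef_pos"]),"z",o["eef_pos"][2].round(4),"rot",o["tool_rot"].round(3),"F",o["contact_force"].round(2),o["gripper_width"])
    ims=[]
    for n in names:
        c=bot.read_camera(n);I=c["color"][:,:,::-1]
        u,v=map(int,proj(c,[.5598,-.0705,.19])); 
        if n=="wrist": I=cv2.resize(I,(400,300))
        else:
            u=max(u,75);v=max(v,85);I=cv2.resize(I[v-85:v+85,u-75:u+75],(400,453),interpolation=cv2.INTER_CUBIC);print(n,"crop origin",u-75,v-85,"x2.667")
        ims.append(I)
    H=max(i.shape[0] for i in ims);ims=[cv2.copyMakeBorder(i,0,H-i.shape[0],0,0,0) for i in ims]
    cv2.imwrite(f"pics/{tag}.png",np.hstack(ims[:2]))
E
python3 -c "
from h import *
look('a1',('side','scene'))"
```

```text
1.35 G [95.9 -3.5] z 0.2509 rot [ 0.699  0.101  0.7   -0.102] F [ 0.34 -0.96  0.16] 0.0007656672751639315
side crop origin 212 169 x2.667
scene crop origin 217 76 x2.667
```

View pics/a1.png

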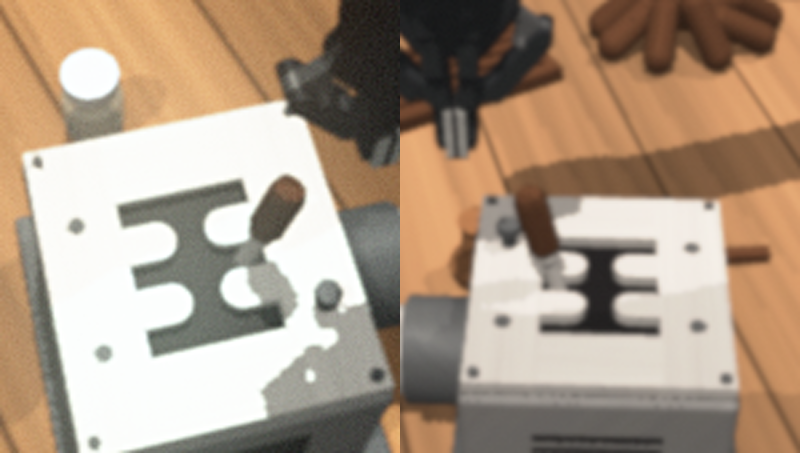

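```bash
cat >>h.py <<'E'
def tri(p,q):
    a=bot.read_camera("side");b=bot.read_camera("scene");o1,d1=ray(a,*p);o2,d2=ray(b,*q)
    s=np.linalg.lstsq(np.array([d1,-d2]).T,o2-o1,rcond=None)[0];x=o1+d1*s[0];y=o2+d2*s[1];m=(x+y)/2
    g=G(m);print("G",g,"z",m[2].round(4),"gap mm",(1e3*np.linalg.norm(x-y)).round(1));return m
E
python3 -c "
from h import *
s=lambda x,y:(212+x/2.667,169+y/2.667)
c=lambda x,y:(217+(x-400)/2.667,76+y/2.667)
tri(s(277,210),c(537,222))
tri(s(288,187),c(531,194))
"
```

```text
G [45.3 -0.2] z 0.1941 gap mm 0.4
G [49.5  1.1] z 0.2191 gap mm 1.3
```

Call:
drive_tool:
  slide:
    - [0,4,-20]
    - [0,4,-40]
    - [0,4,-55]
    - [0,4,-58]
    - [-5,5,-58]
    - [-10,7,-58]
    - [-10,7,-58]
  turn:
    - [0,0,0]
    - [0,0,0]
    - [0,0,0]
    - [0,0,0]
    - [0,0,0]
    - [0,0,0]
    - [0,0,0]
  gripper: [0,0,0,0,0,0,0]

```text
t: 2.35
eef_pos: [0.6421, -0.0881, 0.1941]
tool_rot: [0.7, 0.1, 0.7, -0.099]
contact_force: [-0.3, -0.9, 0.9]
gripper_width: -0.001
```

```bash
python3 -c "
from h import *
look('a2',('side','scene'))"
```

```text
2.35 G [83.9  6.3] z 0.1941 rot [ 0.7    0.1    0.7   -0.099] F [-0.34 -0.94  0.93] -0.0014195161462185002
side crop origin 212 169 x2.667
scene crop origin 217 76 x2.667
```

View pics/a2.png

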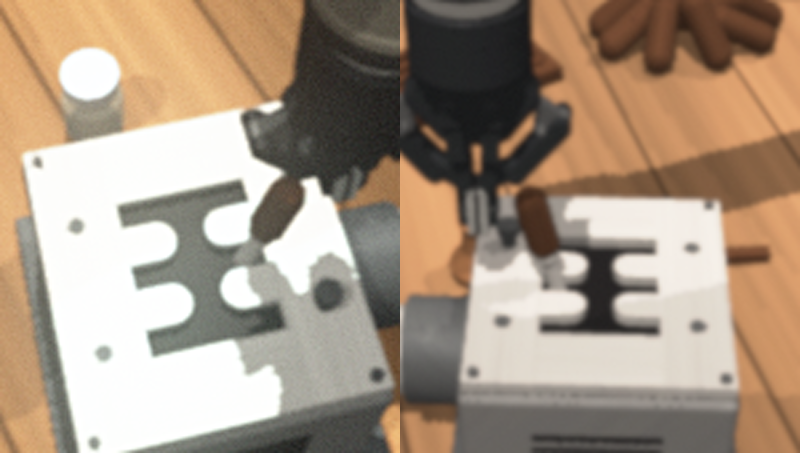

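Call:
drive_tool:
  slide:
    - [-2,-6,0]
    - [-6,-5,0]
    - [-10,-4,0]
    - [-14,-3,0]
    - [-18,-2,0]
    - [-22,-1,0]
    - [-26,1,0]
    - [-30,2,0]
    - [-34,3,0]
    - [-39,5,0]
  turn:
    - [0,0,0]
    - [0,0,0]
    - [0,0,0]
    - [0,0,0]
    - [0,0,0]
    - [0,0,0]
    - [0,0,0]
    - [0,0,0]
    - [0,0,0]
    - [0,0,0]
  gripper: [0,0,0,0,0,0,0,0,0,0]

```text
t: 3.45
eef_pos: [0.6033, -0.0833, 0.194]
tool_rot: [0.7, 0.1, 0.7, -0.099]
contact_force: [1.4, -0.6, 1.0]
gripper_width: -0.001
```

```bash
python3 -c "
from h import *
look('a3',('side','scene'))"
```

```text
3.45 G [45.3 -0.1] z 0.194 rot [ 0.7    0.1    0.7   -0.099] F [ 1.44 -0.58  1.01] -0.0008332843935476125
side crop origin 212 169 x2.667
scene crop origin 217 76 x2.667
```

View pics/a3.png

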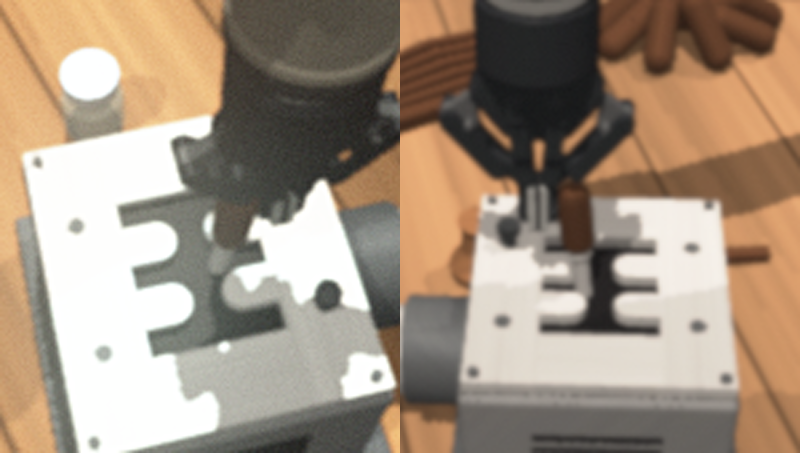

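```bash
cat >>h.py <<'E'
s=lambda x,y:(212+x/2.667,169+y/2.667)
c=lambda x,y:(217+(x-400)/2.667,76+y/2.667)
def ps(x,y,z): print("side",G(plane(bot.read_camera("side"),*s(x,y),z)))
def pc(x,y,z): print("scene",G(plane(bot.read_camera("scene"),*c(x,y),z)))
E
python3 -c "
from h import *
pc(575.5,215,.2)
pc(582,285,.145)
ps(221,255,.15)"
```

```text
scene [18.8 -1.4]
scene [13.   8.7]
side [13.4 -2.1]
```

Call:
drive_tool:
  slide:
    - [-4,1,0]
    - [-8,2,0]
    - [-12,4,0]
    - [-16,5,0]
    - [-19,5.5,0]
    - [-19,5.5,0]
  turn:
    - [0,0,0]
    - [0,0,0]
    - [0,0,0]
    - [0,0,0]
    - [0,0,0]
    - [0,0,0]
  gripper: [0,0,0,0,0,0]

```text
t: 4.3
eef_pos: [0.5838, -0.0776, 0.1938]
tool_rot: [0.7, 0.1, 0.7, -0.099]
contact_force: [-0.1, 0.4, -0.2]
gripper_width: -0.002
```

```bash
python3 -c "
from h import *
look('a4',('side','scene'))"
```

```text
4.3 G [25.1 -0.1] z 0.1938 rot [ 0.7    0.1    0.7   -0.099] F [-0.09  0.41 -0.19] -0.0024774370856114093
side crop origin 212 169 x2.667
scene crop origin 217 76 x2.667
```

View pics/a4.png

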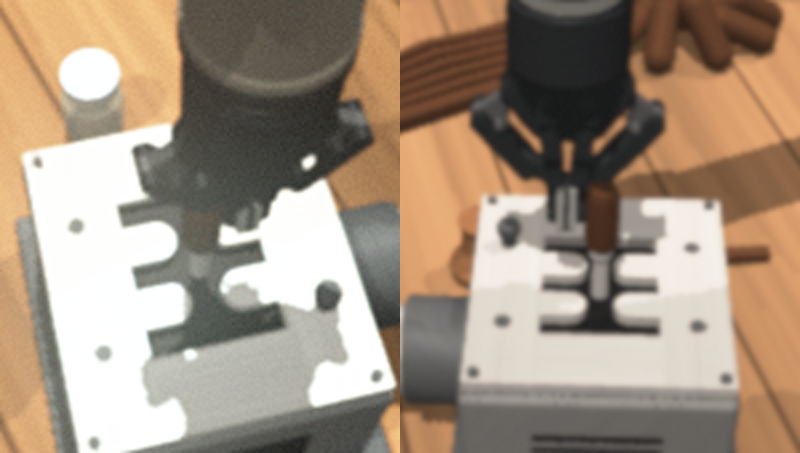

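```bash
python3 -c "
from h import *
pc(601,217,.2)
pc(600,185,.227)
pc(599,290,.14)
ps(200,272,.14)"
```

```text
scene [1.3 0.1]
scene [2.9 0. ]
scene [0.8 8.1]
side [-0.5 -6. ]
```

Call:
drive_tool:
  slide:
    - [7,-2,0]
    - [15,-4,0]
    - [21,17,0]
    - [27,39,0]
    - [14,43,0]
    - [0,47,0]
    - [-11,50,0]
    - [-11,50,0]
    - [-14,42,0]
    - [-14,42,0]
  turn:
    - [0,0,0]
    - [0,0,0]
    - [0,0,0]
    - [0,0,0]
    - [0,0,0]
    - [0,0,0]
    - [0,0,0]
    - [0,0,0]
    - [0,0,0]
    - [0,0,0]
  gripper: [0,0,0,0,0,0,0,0,0,0]

```text
t: 5.6
eef_pos: [0.5706, -0.0378, 0.1938]
tool_rot: [0.7, 0.1, 0.7, -0.1]
contact_force: [-0.4, 0.1, 0.3]
gripper_width: 0.002
```

```bash
python3 -c "
from h import *
look('a5',('side','scene'))"
```

```text
5.6 G [ 1.2 34.4] z 0.1938 rot [ 0.7  0.1  0.7 -0.1] F [-0.42  0.1   0.33] 0.0022016675988297467
side crop origin 212 169 x2.667
scene crop origin 217 76 x2.667
```

View pics/a5.png

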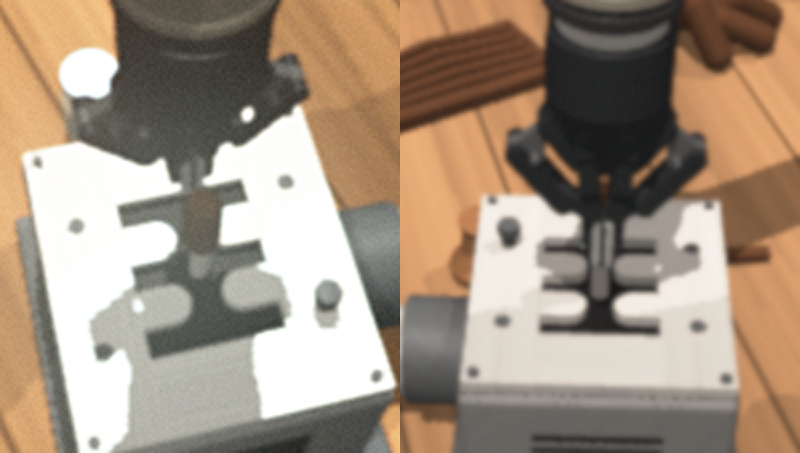

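Call:
drive_tool:
  slide:
    - [-2,-6,0]
    - [-3,-12,0]
    - [-5,-18,0]
    - [-7,-24,0]
    - [-9,-30,0]
    - [-10,-36,0]
    - [-12,-42,0]
    - [-14,-48,0]
    - [-15,-53,0]
    - [-15,-53,0]
  turn:
    - [0,0,0]
    - [0,0,0]
    - [0,0,0]
    - [0,0,0]
    - [0,0,0]
    - [0,0,0]
    - [0,0,0]
    - [0,0,0]
    - [0,0,0]
    - [0,0,0]
  gripper: [0,0,0,0,0,0,0,0,0,0]

```text
t: 6.7
eef_pos: [0.5554, -0.0908, 0.1937]
tool_rot: [0.7, 0.101, 0.7, -0.1]
contact_force: [-0.3, 0.0, 0.0]
gripper_width: 0.003
```

```bash
python3 -c "
from h import *
look('a6',('side','scene'))"
```

```text
6.7 G [  1.4 -20.7] z 0.1937 rot [ 0.7    0.101  0.7   -0.1  ] F [-0.32  0.04  0.01] 0.0034380520800987887
side crop origin 212 169 x2.667
scene crop origin 217 76 x2.667
```

View pics/a6.png

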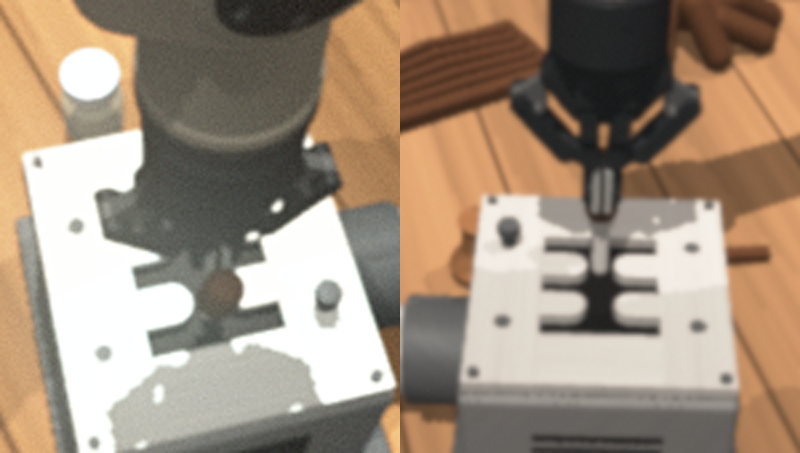

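```bash
python3 -c "
from h import *
ps(221,291,.220)
pc(600,255,.15)"
```

```text
side [ -2.1 -50.4]
scene [  0.5 -18.6]
```

Call:
drive_tool:
  slide:
    - [-1,-3,0]
    - [-2,-6,0]
    - [-3,-9,0]
    - [-4,-12,0]
    - [-4.5,-14.5,0]
    - [-5,-16,0]
    - [-5,-16,0]
  turn:
    - [0,0,0]
    - [0,0,0]
    - [0,0,0]
    - [0,0,0]
    - [0,0,0]
    - [0,0,0]
    - [0,0,0]
  gripper: [0,0,0,0,0,0,0]

```text
t: 7.6
eef_pos: [0.5507, -0.1059, 0.1937]
tool_rot: [0.7, 0.1, 0.7, -0.1]
contact_force: [-0.6, 0.4, -0.2]
gripper_width: 0.003
```

```bash
python3 -c "
from h import *
look('a7',('side','scene'))"
```

```text
7.6 G [  1.2 -36.5] z 0.1937 rot [ 0.7  0.1  0.7 -0.1] F [-0.62  0.45 -0.23] 0.002906361372869952
side crop origin 212 169 x2.667
scene crop origin 217 76 x2.667
```

View pics/a7.png

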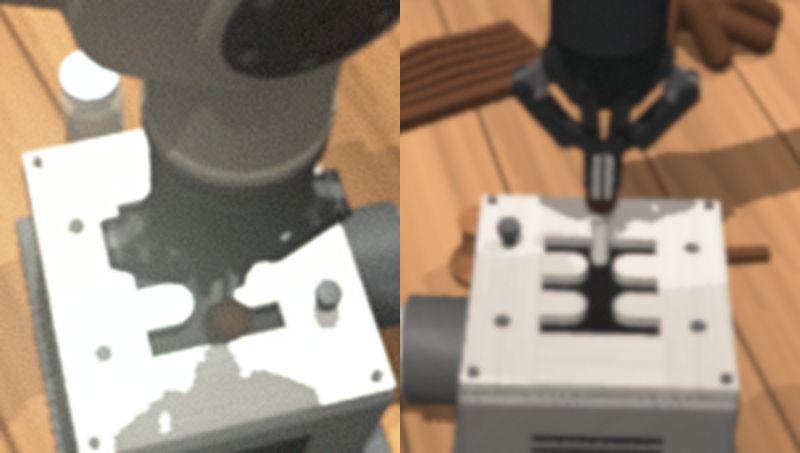

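```bash
python3 -c "
from h import *
ps(227,322,.217)
pc(600,239,.15)"
```

```text
side [ -3.  -66.8]
scene [  0.5 -36.6]
```

Call:
drive_tool:
  slide:
    - [2,7,0]
    - [4,14,0]
    - [-10,18,0]
    - [-25,23,0]
    - [-39,27,0]
    - [-42,17,-4]
    - [-46,5,-8]
    - [-49,-6.5,-8]
    - [-49,-6.5,-8]
  turn:
    - [0,0,0]
    - [0,0,0]
    - [0,0,0]
    - [0,0,0]
    - [0,0,0]
    - [0,0,0]
    - [0,0,0]
    - [0,0,0]
    - [0,0,0]
  gripper: [0,0,0,0,0,0,0,0,0]

```text
t: 8.7
eef_pos: [0.5015, -0.1149, 0.1856]
tool_rot: [0.7, 0.101, 0.7, -0.102]
contact_force: [0.5, -0.6, 0.9]
gripper_width: 0.001
```

```bash
python3 -c "
from h import *
look('a8',('side','scene'))"
```

```text
8.7 G [-43.5 -59. ] z 0.1856 rot [ 0.7    0.101  0.7   -0.102] F [ 0.53 -0.62  0.88] 0.0006156533987600744
side crop origin 212 169 x2.667
scene crop origin 217 76 x2.667
```

View pics/a8.png

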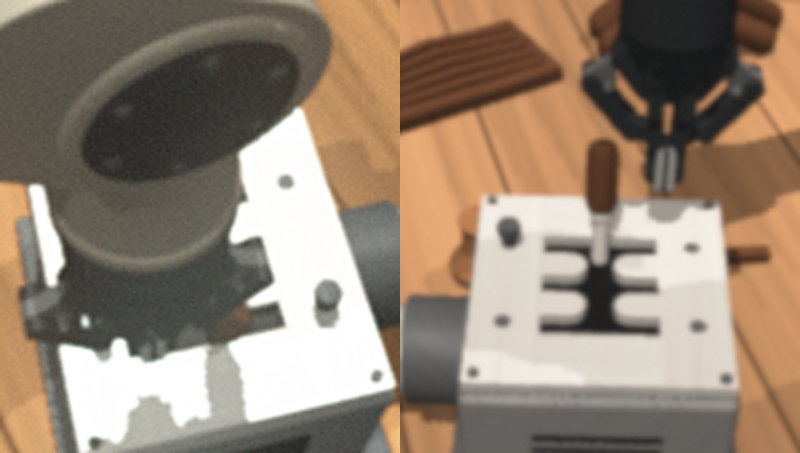

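Call:
drive_tool:
  slide:
    - [5,-1,0]
    - [10,-3,0]
    - [15,-4,0]
    - [19,-5,0]
    - [23,-7,0]
    - [27,-8,0]
    - [31,-9,0]
    - [35,-10,0]
    - [39,-11,0]
    - [42,-12,0]
  turn:
    - [0,0,0]
    - [0,0,0]
    - [0,0,0]
    - [0,0,0]
    - [0,0,0]
    - [0,0,0]
    - [0,0,0]
    - [0,0,0]
    - [0,0,0]
    - [0,0,0]
  gripper: [0,0,0,0,0,0,0,0,0,0]

```text
t: 9.8
eef_pos: [0.5444, -0.1247, 0.1856]
tool_rot: [0.7, 0.101, 0.7, -0.1]
contact_force: [-1.4, 0.7, 0.3]
gripper_width: -0.001
```

```bash
python3 -c "
from h import *
look('a9',('side','scene'))"
```

```text
9.8 G [  0.4 -56.3] z 0.1856 rot [ 0.7    0.101  0.7   -0.1  ] F [-1.41  0.68  0.28] -0.0012592034311025855
side crop origin 212 169 x2.667
scene crop origin 217 76 x2.667
```

View pics/a9.png

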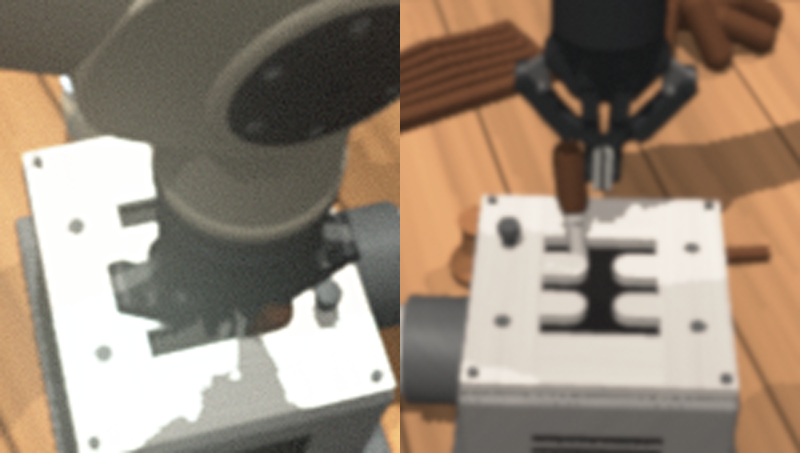

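Call:
drive_tool:
  slide:
    - [4,-1,0]
    - [8,-2,0]
    - [11,-3,0]
    - [14,-4,0]
    - [16,-5,0]
    - [16,-5,0]
  turn:
    - [0,0,0]
    - [0,0,0]
    - [0,0,0]
    - [0,0,0]
    - [0,0,0]
    - [0,0,0]
  gripper: [0,0,0,0,0,0]

```text
t: 10.5
eef_pos: [0.5609, -0.1299, 0.1857]
tool_rot: [0.7, 0.101, 0.699, -0.1]
contact_force: [-1.1, 0.7, -0.0]
gripper_width: -0.001
```

Call:
drive_tool:
  slide:
    - [1,0,0]
    - [2,-0.5,0]
    - [2,-0.5,0]
  turn:
    - [0,0,0]
    - [0,0,0]
    - [0,0,0]
  gripper: [0,0,0]

```text
t: 10.8
eef_pos: [0.563, -0.1305, 0.1857]
tool_rot: [0.701, 0.101, 0.699, -0.1]
contact_force: [-0.9, 0.3, -0.5]
gripper_width: 0.006
```

Call:
drive_tool:
  slide:
    - [1,0,0]
    - [2,-0.5,0]
    - [2,-0.5,0]
  turn:
    - [0,0,0]
    - [0,0,0]
    - [0,0,0]
  gripper: [0,0,0]

```text
t: 11.1
eef_pos: [0.5652, -0.1311, 0.1858]
tool_rot: [0.701, 0.101, 0.699, -0.1]
contact_force: [-1.0, 0.0, -0.6]
gripper_width: -0.0
```

```bash
python3 -c "
from h import *
look('a10',('side','scene'))"
```

```text
11.1 G [ 22.2 -56.6] z 0.1858 rot [ 0.701  0.101  0.699 -0.1  ] F [-0.98  0.02 -0.64] -5.452463670485852e-05
side crop origin 212 169 x2.667
scene crop origin 217 76 x2.667
```

View pics/a10.png

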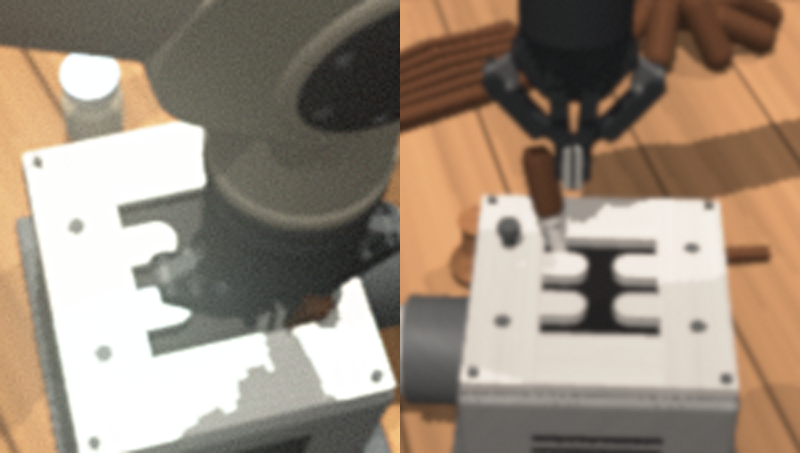

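```bash
python3 -c "
from h import *
pc(546,183,.186)
pc(537,156,.21)
pc(554,247,.14)
"
```

```text
scene [ 40.9 -54.8]
scene [ 47.2 -54.1]
scene [ 34.4 -38. ]
```

Call:
drive_tool:
  slide:
    - [1,-0.5,0]
    - [2,-0.5,0]
    - [2,-0.5,0]
  turn:
    - [0,0,0]
    - [0,0,0]
    - [0,0,0]
  gripper: [0,0,0]

```text
t: 11.65
eef_pos: [0.5672, -0.1316, 0.1858]
tool_rot: [0.701, 0.101, 0.699, -0.1]
contact_force: [-0.6, 0.2, 0.1]
gripper_width: 0.002
```

Call:
drive_tool:
  slide:
    - [1,-0.5,0]
    - [2,-0.5,0]
    - [2,-0.5,0]
  turn:
    - [0,0,0]
    - [0,0,0]
    - [0,0,0]
  gripper: [0,0,0]

```text
t: 11.95
eef_pos: [0.5694, -0.1322, 0.1858]
tool_rot: [0.701, 0.101, 0.699, -0.1]
contact_force: [-1.5, 0.4, -0.3]
gripper_width: -0.004
```

Call:
drive_tool:
  slide:
    - [1,-0.5,0]
    - [2,-0.5,0]
    - [2,-0.5,0]
  turn:
    - [0,0,0]
    - [0,0,0]
    - [0,0,0]
  gripper: [0,0,0]

```text
t: 12.25
eef_pos: [0.5712, -0.1327, 0.1856]
tool_rot: [0.7, 0.101, 0.699, -0.1]
contact_force: [-2.5, 0.5, -0.3]
gripper_width: 0.001
```

Call:
drive_tool:
  slide:
    - [1,-0.5,0]
    - [1.5,-0.5,0]
    - [1.5,-0.5,0]
  turn:
    - [0,0,0]
    - [0,0,0]
    - [0,0,0]
  gripper: [0,0,0]

```text
t: 12.55
eef_pos: [0.5725, -0.1331, 0.1855]
tool_rot: [0.7, 0.101, 0.7, -0.1]
contact_force: [-1.9, 1.4, -1.1]
gripper_width: 0.002
```

```bash
python3 -c "
from h import *
look('a11',('side','scene'))"
```

```text
12.55 G [ 29.8 -56.5] z 0.1855 rot [ 0.7    0.101  0.7   -0.1  ] F [-1.86  1.4  -1.1 ] 0.0016965348812509951
side crop origin 212 169 x2.667
scene crop origin 217 76 x2.667
```

View pics/a11.png

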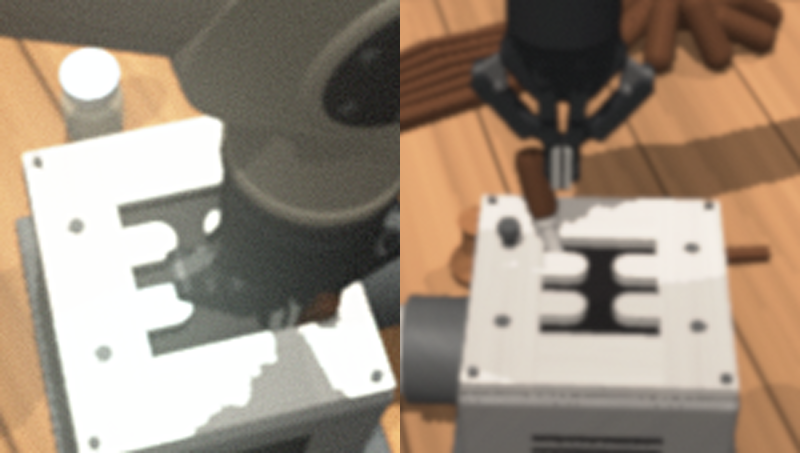

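Call:
drive_tool:
  slide:
    - [1,-0.5,0]
    - [2,-0.5,0]
    - [2,-0.5,0]
  turn:
    - [0,0,0]
    - [0,0,0]
    - [0,0,0]
  gripper: [0,0,0]

```text
t: 12.95
eef_pos: [0.5744, -0.1335, 0.1853]
tool_rot: [0.7, 0.101, 0.7, -0.1]
contact_force: [-2.1, 0.8, -2.1]
gripper_width: -0.003
```

```bash
python3 -c "
from h import *
look('a12',('side','scene'))
pc(537,184,.186)"
```

```text
12.95 G [ 31.7 -56.4] z 0.1853 rot [ 0.7    0.101  0.7   -0.1  ] F [-2.08  0.78 -2.14] -0.0033416524579474756
side crop origin 212 169 x2.667
scene crop origin 217 76 x2.667
scene [ 47.3 -53.3]
```

View pics/a12.png

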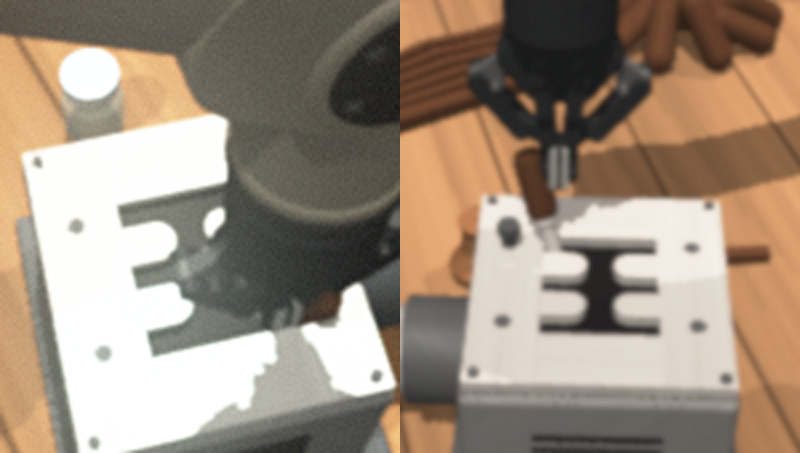

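Call:
drive_tool:
  slide:
    - [-8,2,0]
    - [-20,6,0]
    - [-40,12,5]
    - [-55,30,20]
    - [-55,70,40]
    - [-55,115,60]
    - [-55,160,70]
    - [-55,200,70]
    - [-55,220,70]
    - [-55,220,70]
  turn:
    - [0,0,0]
    - [0,0,0]
    - [0,0,0]
    - [0,0,0]
    - [0,0,0]
    - [0,0,0]
    - [0,0,0]
    - [0,0,0]
    - [0,0,0]
    - [0,0,0]
  gripper: [0,0,0,0,0,0,0,0,0,0]

```text
t: 14.1
eef_pos: [0.5189, 0.0905, 0.256]
tool_rot: [0.701, 0.099, 0.699, -0.098]
contact_force: [-0.0, -0.7, -0.7]
gripper_width: -0.0
```

```bash
python3 -c "
from h import *
look('a13',('side','scene'))"
```

```text
14.1 G [-84.5 143.1] z 0.256 rot [ 0.701  0.099  0.699 -0.098] F [-0.05 -0.67 -0.71] -0.000456407891837904
side crop origin 212 169 x2.667
scene crop origin 217 76 x2.667
```

View pics/a13.png

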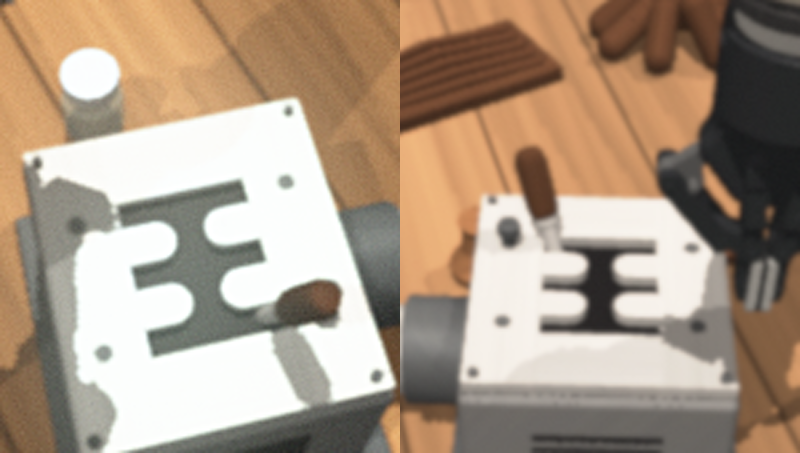

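```bash
python3 - <<'E'
from h import *
import cv2
P={}
for n,(u0,u1,v0,v1) in {"side":(305,345,265,300),"scene":(258,282,128,162)}.items():
    I=bot.read_camera(n)["color"];s=I[v0:v1,u0:u1].astype(int)
    m=((s[:,:,0]<125)&(s[:,:,0]-s[:,:,2]>15)).astype(np.uint8)
    k,l,st,ce=cv2.connectedComponentsWithStats(m);i=1+np.argmax(st[1:,4]);print(n,st[i],ce[i])
    r=cv2.minAreaRect(np.argwhere(l==i)[:,::-1].astype(np.float32));print(r)
    P[n]=np.array(r[0])+[u0,v0];print(P[n])
m=tri(P["side"],P["scene"])
# expected
def lev(leg,cr,h):
    v=np.array([np.tan(leg)/np.cos(cr),np.tan(cr),1]);v/=np.linalg.norm(v);return v*h
for leg in(.2,.22,.235,.25):
  for cr in (-.31,-.333):
    e=lev(leg,cr,.191);w=np.append(C+ex*e[0]+ey*e[1],.01+e[2]);print(leg,cr,(e*1e3).round(1),(w[2]).round(4),[np.round(proj(bot.read_camera(n),w),1) for n in("side","scene")])
E
```

```text
side [ 11  10  23  14 212] [23.87735849 15.87264151]
((22.0, 16.5), (13.0, 22.0), 90.0)
[327.  281.5]
scene [  3   4  14  27 262] [ 9.64503817 16.57633588]
((9.850000381469727, 16.549999237060547), (26.246902465820312, 10.75174331665039), 71.56504821777344)
[267.85000038 144.54999924]
G [ 48.2 -54.2] z 0.1863 gap mm 0.4
0.2 -0.31 [ 37.9 -57.1 178.3] 0.1883 [array([321.2, 284.3]), array([273.3, 143. ])]
0.2 -0.333 [ 37.9 -61.2 176.9] 0.1869 [array([321.9, 287.2]), array([273.4, 142.3])]
0.22 -0.31 [ 41.7 -56.9 177.5] 0.1875 [array([323.5, 283.8]), array([271.4, 143.3])]
0.22 -0.333 [ 41.7 -60.9 176.2] 0.1862 [array([324.2, 286.7]), array([271.4, 142.6])]
0.235 -0.31 [ 44.5 -56.7 176.9] 0.1869 [array([325.3, 283.4]), array([269.9, 143.6])]
0.235 -0.333 [ 44.5 -60.7 175.5] 0.1855 [array([326. , 286.3]), array([270. , 142.9])]
0.25 -0.31 [ 47.3 -56.5 176.2] 0.1862 [array([327., 283.]), array([268.5, 143.9])]
0.25 -0.333 [ 47.3 -60.5 174.9] 0.1849 [array([327.7, 285.9]), array([268.6, 143.2])]
```

```bash
python3 - <<'E'
from h import *
import cv2
a=cv2.imread("pics/side0.png");b=bot.read_camera("side")["color"][:,:,::-1]
cv2.imwrite("pics/cmp.png",np.hstack([cv2.resize(i,(400,300)) for i in (a,b)]))
E
```

```text
(no output)
```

View pics/cmp.png

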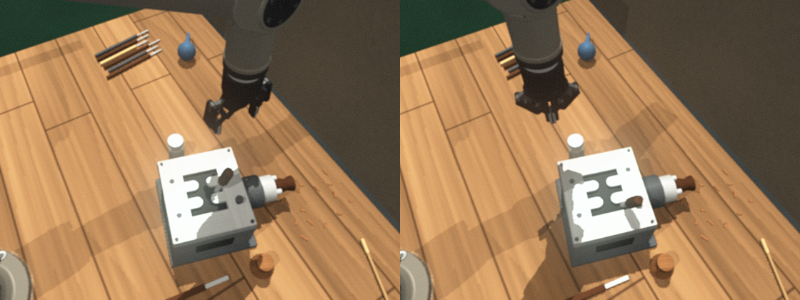

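The jar (176,142), hand block (262,263) and chisel (215,285) sit at the same pixels in both frames. The lever leans into the corner slot by the peg, and the hand is clear of everything.

```bash
python3 -c "
from station import bot
print(bot.hand_in())"
```

```text
the job is handed in; nothing more can be done
None
```

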